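Move the sample row from the labelling line to the sample rack

TASK

Take the four bottles out of the black pucks on the stopped conveyor and stand them in the four pockets of the sample rack, keeping their order: the bottle that stood at the left end of the row, as seen from the robot, goes into the pocket next to the index post, its neighbour into the next pocket, and so on, so that the right-end bottle is farthest from the post. Keep the bottles upright and set them down fully in the pockets rather than dropping them.

Things in the scene. Friction and masses are not known exactly. Their poses are not given: they have to be found in the camera images.
- bottle_tall: loose white plastic bottle, 0.1 to 0.23 kg: tall slim round body 42 mm in diameter and 92 mm high; on top the round white flip-top cap that all four have, 30 mm in diameter and 38 mm high, good to grip; 130 mm high in all. Origin at the centre of its underside, z up through the cap.
- bottle_oval: loose white plastic bottle, 0.1 to 0.23 kg: flat oval body, 32 mm along its x by 50 mm along its y, 82 mm high; on top the round white flip-top cap that all four have, 30 mm in diameter and 38 mm high, good to grip; 120 mm high in all. Origin at the centre of its underside, z up through the cap.
- bottle_square: loose white plastic bottle, 0.1 to 0.23 kg: square body 40 x 40 mm, 72 mm high; on top the round white flip-top cap that all four have, 30 mm in diameter and 38 mm high, good to grip; 110 mm high in all. Origin at the centre of its underside, z up through the cap.
- bottle_squat: loose white plastic bottle, 0.1 to 0.23 kg: short wide round body 48 mm in diameter and 60 mm high; on top the round white flip-top cap that all four have, 30 mm in diameter and 38 mm high, good to grip; 98 mm high in all. Origin at the centre of its underside, z up through the cap.
- puck_tall: fixed black round puck on the conveyor, the one in which bottle_tall stands at the start: 72 mm in diameter, 16 mm high, its inner floor 8 mm above its underside, bore 62 mm. Origin at the centre of its underside, 40 mm above the table; y runs along the row to the left, x across it away from the robot, z up. The four pucks stand in a row about 84 mm apart, in any order; two green guide rails beside the row reach 16 mm above the pucks' underside.
- puck_oval: fixed black round puck on the conveyor, the one in which bottle_oval stands at the start: 72 mm in diameter, 16 mm high, its inner floor 8 mm above its underside, bore 62 mm. Origin at the centre of its underside, 40 mm above the table; y runs along the row to the left, x across it away from the robot, z up. The four pucks stand in a row about 84 mm apart, in any order; two green guide rails beside the row reach 16 mm above the pucks' underside.
- puck_square: fixed black round puck on the conveyor, the one in which bottle_square stands at the start: 72 mm in diameter, 16 mm high, its inner floor 8 mm above its underside, bore 62 mm. Origin at the centre of its underside, 40 mm above the table; y runs along the row to the left, x across it away from the robot, z up. The four pucks stand in a row about 84 mm apart, in any order; two green guide rails beside the row reach 16 mm above the pucks' underside.
- puck_squat: fixed black round puck on the conveyor, the one in which bottle_squat stands at the start: 72 mm in diameter, 16 mm high, its inner floor 8 mm above its underside, bore 62 mm. Origin at the centre of its underside, 40 mm above the table; y runs along the row to the left, x across it away from the robot, z up. The four pucks stand in a row about 84 mm apart, in any order; two green guide rails beside the row reach 16 mm above the pucks' underside.
- rack: fixed sample rack on the table between conveyor and robot: aluminium plate 90 mm (x) by 424 mm (y), 20 mm thick, with four square pockets 68 x 68 mm, 12 mm deep (floor 8 mm above the table), in a row along its y: centres at x = 0, y = +126, +42, -42 and -126 mm. Origin at the centre of its underside, z up.
- post: fixed index post, steel with a black head, 20 mm in diameter, 50 mm high, on top of one end of the rack (192 mm from the rack's middle along its y, on the + or - side; the other end has only a flat dark plug). Origin at the centre of its foot, 20 mm above the table.

How it is judged:
By the outcome, as a careful person would: the job done as asked, in the order asked, and still so for the second after the job is handed in, with the robot touching nothing.
It also fails if it takes over 102 s, if anything falls off the work surface, if the arm or the gripper's body presses on something with over 40 N, if the wrist force passes 120 N, or if a joint passes its speed limit or range.

ROBOT

A 6-joint arm with a two-finger parallel gripper is mounted at the origin on the work surface. World frame = base frame: x ahead of the robot, y to its left, z up, the work surface at z = 0. Lengths are in mm, angles in degrees, forces in N, time in s.
With the tool pointing down it reaches from about 300 to 850 mm from the base axis. Payload 4.2 kg.
Tool frame: the origin (TCP) lies on the centre line of the jaws, within the pads' length; the fingertips stand 14 mm ahead of it and the grasp point (between the pads) lies 5 mm behind it (env.finger_overhang is the z of the fingertips in the tool frame, in mm); z points along the fingers, y is the line along which they close (so a half turn about z gives the same grasp; the last joint's range is limited). The gripper opens to 91 mm and grips with 3 to 60 N. Pads are 32 mm wide; open, the fingers measure 118 mm over their backs; the gripper's body (76 mm by 178 mm) begins 60 mm behind the grasp point.
Start: joints at [63.14, 18.312, 89.639, -0, 72.044, -1.146], TCP at [249.488, 518.071, 227.976] pointing down, gripper open.
Joint ranges: [-177.97, 177.97], [-48.28, 115.42], [12.27, 149.76], [-77.06, 257.06], [2.81, 150.46], [-146.56, 146.56]. Speed limits (degrees/s): [147.25, 147.25, 180, 180, 180, 180].

INTERFACE

Orientations are given as [roll, pitch, yaw] about the fixed x, y, z axes, in that order (R = Rz(yaw) Ry(pitch) Rx(roll)).
In Python, from workcell import sensors, viewer, env gives the robot as it stands. The module is installed in compiled form; this text tells all that it offers.
- The arm moves only by the tool step_arm, never from a script. Its argument "plan" is one flat list of numbers, 6 for each row, row after row: the shift along the tool's x, y, z in cm, then the turn, a rotation vector about the tool's x, y, z in rad. In form: [x, y, z, wx, wy, wz, x, y, z, wx, wy, wz, ...]. A call has 1 to 5 rows; each row shifts and turns the commanded pose from where the row before left it, along the tool's axes as they then stand; what a row does not reach is not made up. A row lasts 1/12 s, in which the tool goes at most 41.7 mm and 7.16 degrees, less where a joint would pass 70% of its speed; a pose out of reach is approached as far as the arm can. A call is refused whole if a number of a shift passes 4.17 or a number of a turn 0.125, either way. A call with a gripper value outside its range is refused whole. "hand" is the finger opening in cm, from 0 to 9.12, set as the call begins (left out, the last holds). The fingers move at their own pace and stop on an object; "newtons" is the grip in N (left out, the last holds). Time passes only in rows, so rows that do not move let the fingers close. It gives the time, the measured TCP pose, the force, the opening and the grip force at its end, in the units of the state.
- sensors.state(): the state, without advancing time (a new reading comes with each control period).
- viewer.grab_frame(name): name is "scene" or "top" or "wrist"; returns a dict with "img" (480x640x3 uint8, red, green, blue), "fx", "fy", "cx", "cy" (pixels), "position" and "attitude" of the camera in the world. Camera axes: x right, y down, z forward; pixel columns grow to the right and rows downward; lengths in mm; the calibration is good to about 2 mm. A picture is of the moment at which its call begins. There is no depth.
- env.job_done(): hands the job in; it is judged then, once.
Trained networks look in a picture, given as the dict that the camera call returned (one of the last four; its "shot" number tells which), for a name from the list of things; names that differ only in an ending like _2 or _b are one class to them, and where a whole thing is asked for, a point or a joint stands for the part that bears it (a point fixed in the world has none). Each returns a list of dicts, best first, with "score" (0 to 1); they miss things now and then, are a little off and sometimes report something else, mostly with a low value. They report only what shows in the picture. A call takes as long as a camera call.
- viewer.boxes_of(name, picture): "location" ([column, row] in pixels, amid what is visible of it).
- viewer.pinpoint(name, picture): "location" ([column, row] in pixels: a listed point, or the origin of a listed thing).
The state is a dict: "time_s": time; "qpos": joint angles; "qvel": joint speeds; "effort": joint torques, N m; "ee_pos": TCP position; "ee_rot": TCP orientation; "force": force on the tool from outside, world axes, zero at the start; "torque": the same for the moment, N m; "gripper_width": finger opening in mm; "gripper_force": force on a finger pad.
Only numpy, scipy, OpenCV 4.12 (cv2) and the standard library are available. Lean on these libraries where they do the work, as an engineer would, in place of code of your own. Each camera call takes 0.05 s, during which the arm holds its last target. There are 200 camera calls.

## Working session

There is one attempt and no reset: what is moved stays moved. The work goes in short steps, Python scripts to look and compute and a tool call to move; the robot and the scene stay as the last step left them, time stands still between calls to the robot, and variables do not carry over. Pictures are saved under pics/ and viewed, at most 14 in all, crops included, and the job is handed in when it is done.

Besides the shell and the picture viewer there is one more tool, called after ">>>" as name(argument=value, ...) on one line, values as JSON. step_arm: Moves the arm, as the interface text tells. Its arguments: {"type":"object","properties":{"plan":{"type":"array","items":{"type":"number"}},"hand":{"type":"number"},"newtons":{"type":"number"}},"required":["plan"]}

```bash
mkdir -p pics; cat > h.py <<'E'
import numpy as np,cv2
from scipy.spatial.transform import Rotation as R
from workcell import sensors,viewer,env
def Rm(p):
    a=np.array(p["attitude"],float)
    return a if a.shape==(3,3) else (R.from_euler('xyz',a,degrees=True).as_matrix() if a.size==3 else R.from_quat(a).as_matrix())
def onz(p,uv,z):
    d=Rm(p)@np.array([(uv[0]-p["cx"])/p["fx"],(uv[1]-p["cy"])/p["fy"],1.]);o=np.array(p["position"],float)
    return o+d*(z-o[2])/d[2]
def save(p,n): cv2.imwrite(f"pics/{n}.png",p["img"][:,:,::-1])
E
python3 - <<'E'
from h import *
s=sensors.state();print({k:np.round(v,2) for k,v in s.items()})
for c in("top","scene"):
    p=viewer.grab_frame(c);save(p,c+"1");print(c,p["position"],p["attitude"],p["fx"],p["cx"],p["cy"])
    for n,z in [("bottle_tall",48),("bottle_oval",48),("bottle_square",48),("bottle_squat",48),("puck_tall",40),("puck_oval",40),("puck_square",40),("puck_squat",40),("rack",0),("post",20)]:
        for d in viewer.pinpoint(n,p)[:2]: print(n,round(d["score"],2),np.round(d["location"]),np.round(onz(p,d["location"],z)))
E
```

```text
{'time_s': np.float64(0.0), 'qpos': array([63.14, 18.35, 89.71, -0.  , 72.04, -1.15]), 'qvel': array([ 0.13,  0.01, -0.07, -0.03,  0.01, -0.08]), 'effort': array([ -0.  , -41.25, -23.2 ,   0.07,   0.05,  -0.  ]), 'ee_pos': array([249.3 , 517.61, 227.14]), 'ee_rot': array([-179.9 ,   -0.  ,  154.28]), 'force': array([-0.58, -0.87, -0.26]), 'torque': array([-0.02,  0.04, -0.03]), 'gripper_force': np.float64(0.0), 'gripper_width': np.float64(91.11)}
top [471.84695357  -7.50421272 820.26254615] [-173.16727732   -1.00846909  -91.42106501] 510.2346600044593 324.2943350928358 241.43621217331184
bottle_tall 0.94 [389. 183.] [ 653. -127.   48.]
bottle_oval 0.88 [284. 194.] [639.  36.  48.]
bottle_square 0.65 [230. 197.] [636. 120.  48.]
bottle_squat 0.9 [338. 191.] [641. -46.  48.]
puck_tall 0.97 [388. 183.] [ 655. -126.   40.]
puck_oval 0.58 [282. 194.] [641.  41.  40.]
puck_square 0.96 [225. 198.] [636. 128.  40.]
puck_square 0.37 [294. 318.] [449.  25.  40.]
puck_squat 0.85 [342. 186.] [652. -53.  40.]
rack 0.74 [295. 318.] [448.  25.   0.]
post 0.66 [419. 316.] [ 447. -169.   20.]
scene [1049.88639921  -62.0389753   532.8294444 ] [-134.48211135    0.68244151   83.33946008] 513.0807886646335 317.19420869511055 243.52713586266063
bottle_tall 0.9 [232. 306.] [ 652. -124.   48.]
bottle_oval 0.62 [371. 288.] [645.  46.  48.]
bottle_square 0.82 [434. 278.] [638. 128.  48.]
bottle_squat 0.6 [297. 297.] [648. -46.  48.]
puck_tall 0.62 [233. 311.] [ 654. -124.   40.]
puck_oval 0.66 [206. 218.] [ 477. -164.   40.]
puck_squat 0.58 [299. 299.] [645. -44.  40.]
rack 0.84 [331. 215.] [450.  23.   0.]
post 0.63 [202. 215.] [ 446. -174.   20.]
```

View pics/top1.png

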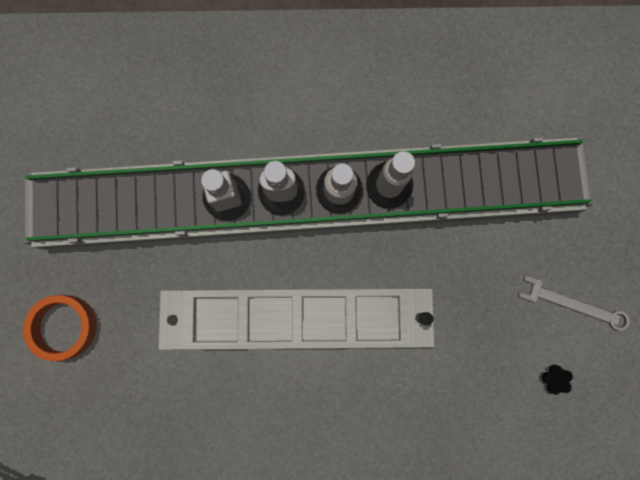

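View pics/scene1.png

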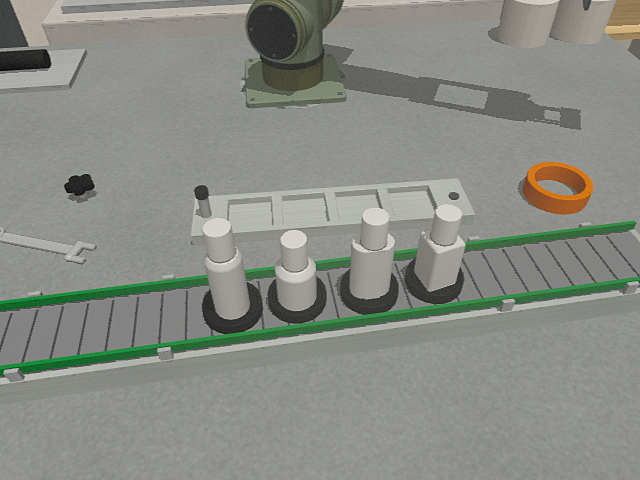

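Left is +y, and the row from left to right is square (cap 214,181), oval (276,174), squat (342,175), tall (402,163). The post is at (425,318), the −y end of the rack. So square goes to the −y pocket and tall to the +y pocket. Next I'll refine the caps and pockets.

```bash
python3 - <<'E'
from h import *
p=viewer.grab_frame("top");g=cv2.cvtColor(p["img"],cv2.COLOR_RGB2GRAY)
G=cv2.resize(g,None,fx=4,fy=4,interpolation=cv2.INTER_CUBIC)
for n,(u,v),z in [("sq",(214,181),158),("ov",(276,174),168),("squat",(342,172),146),("tall",(402,163),178)]:
    r=510*15/(820-z)
    c=G[(v-25)*4:(v+25)*4,(u-25)*4:(u+25)*4]
    h=cv2.HoughCircles(c,cv2.HOUGH_GRADIENT,1,30,param1=80,param2=8,minRadius=int(4*r-4),maxRadius=int(4*r+4))
    t=cv2.threshold(c,215,255,0)[1];k=cv2.connectedComponentsWithStats(t);i=1+np.argmax(k[2][1:,4]) if k[0]>1 else 0
    for cc in ([] if h is None else h[0][:2]): 
        q=np.array([u-25+cc[0]/4,v-25+cc[1]/4]);print(n,q,cc[2]/4,r,np.round(onz(p,q,z),1))
    q=k[3][i]/4+[u-25,v-25];print("  thr",c.max(),q,np.sqrt(k[2][i,4]/np.pi)/4,np.round(onz(p,q,z),1))
# plate
roi=(g>140).astype(np.uint8);roi[:270]=0;roi[370:]=0;roi[:,:130]=0;roi[:,450:]=0
cs=cv2.findContours(roi,cv2.RETR_EXTERNAL,cv2.CHAIN_APPROX_NONE)[0];c=max(cs,key=cv2.contourArea)
b=cv2.boxPoints(cv2.minAreaRect(c));w=np.array([onz(p,q,20) for q in b]);print(b,w.round(1),w.mean(0))
E
```

```text
sq [212.375 180.125] 10.9 11.555891238670695 [635.8 124.7 158. ]
sq [217.875 186.625] 11.225 11.555891238670695 [626.9 117.5 158. ]
  thr 176 [213.875 180.875] 28.209479177387816 [634.8 122.7 158. ]
ov [274.875 171.625] 10.675 11.733128834355828 [643.   41.4 168. ]
ov [270.875 178.875] 11.45 11.733128834355828 [633.5  46.7 168. ]
  thr 176 [275.875 173.875] 28.209479177387816 [640.   40.1 168. ]
squat [342.875 173.875] 10.7 11.350148367952523 [643.8 -48.8 146. ]
squat [336.625 183.375] 12.1 11.350148367952523 [630.9 -40.  146. ]
  thr 177 [341.875 171.875] 28.209479177387816 [646.6 -47.5 146. ]
tall [403.875 162.375] 10.875 11.91588785046729 [ 649.3 -126.4  178. ]
tall [399.875 169.625] 11.65 11.91588785046729 [ 639.8 -120.8  178. ]
  thr 179 [401.875 162.875] 28.209479177387816 [ 648.7 -123.7  178. ]
[[158.42993 290.7022 ]
 [432.4923  287.97522]
 [433.0725  346.2829 ]
 [159.01013 349.0099 ]] [[ 496.2  235.5   20. ]
 [ 490.  -191.8   20. ]
 [ 400.2 -188.2   20. ]
 [ 407.1  233.4   20. ]] [448.38251788  22.20341896  20.        ]
```

```bash
python3 - <<'E'
from h import *
s=sensors.state();y=np.radians(154.28);d=np.array([635.8,124.7])-[249.5,518.1]
# 10 turning rows of .1122 then straight
for i in range(14):
    st=d/14/10; yy=y-0.1122*min(i,10)
    print(i,round(st@[np.cos(yy),np.sin(yy)],2),round(st@[np.sin(yy),-np.cos(yy)],2))
E
```

```text
0 -3.71 -1.33
1 -3.83 -0.91
2 -3.91 -0.48
3 -3.94 -0.04
4 -3.92 0.41
5 -3.85 0.84
6 -3.73 1.27
7 -3.56 1.68
8 -3.35 2.07
9 -3.1 2.43
10 -2.81 2.76
11 -2.81 2.76
12 -2.81 2.76
13 -2.81 2.76
```

>>> step_arm(plan=[-3.71,-1.33,0,0,0,0.1122,-3.83,-0.91,0,0,0,0.1122,-3.91,-0.48,0,0,0,0.1122,-3.94,-0.04,0,0,0,0.1122,-3.92,0.41,0,0,0,0.1122], hand=7)

```text
time_s: 1.57
ee_pos: [388.4, 376.2, 228.1]
ee_rot: [180.0, -0.0, 121.9]
force: [0.7, 0.5, -0.9]
gripper_width: 70.1
gripper_force: 0.0
```

>>> step_arm(plan=[-3.85,0.84,0,0,0,0.1122,-3.73,1.27,0,0,0,0.1122,-3.56,1.68,0,0,0,0.1122,-3.35,2.07,0,0,0,0.1122,-3.1,2.43,0,0,0,0.1122])

```text
time_s: 1.98
ee_pos: [526.7, 235.5, 228.1]
ee_rot: [180.0, -0.0, 89.7]
force: [0.4, -0.3, -0.5]
gripper_width: 70.4
gripper_force: 0.0
```

>>> step_arm(plan=[-2.81,2.76,0,0,0,0,-2.81,2.76,0,0,0,0,-2.81,2.76,0,0,0,0,-2,2,0,0,0,0,0,0,0,0,0,0])

```text
time_s: 2.4
ee_pos: [632.0, 128.4, 227.2]
ee_rot: [179.9, 0.1, 89.7]
force: [0.2, 0.1, 0.5]
gripper_width: 69.7
gripper_force: 0.0
```

```bash
python3 - <<'E'
from h import *
p=viewer.grab_frame("wrist");save(p,"w1");print(p["position"],p["attitude"],p["fx"])
for n in ("square","oval"):
  for d in viewer.pinpoint("bottle_"+n,p)[:1]:print(n,d,onz(p,d["location"],48))
E
```

```text
[630.58777398 203.67592145 385.33601788] [164.66055213  -0.18516988  -0.27331917] 331.22950850789795
square {'location': [318.9, 222.8], 'score': 0.77} [635.33375881 127.60718077  48.        ]
oval {'location': [328.9, 295.6], 'score': 0.87} [646.28487674  44.86661145  48.        ]
```

View pics/w1.png

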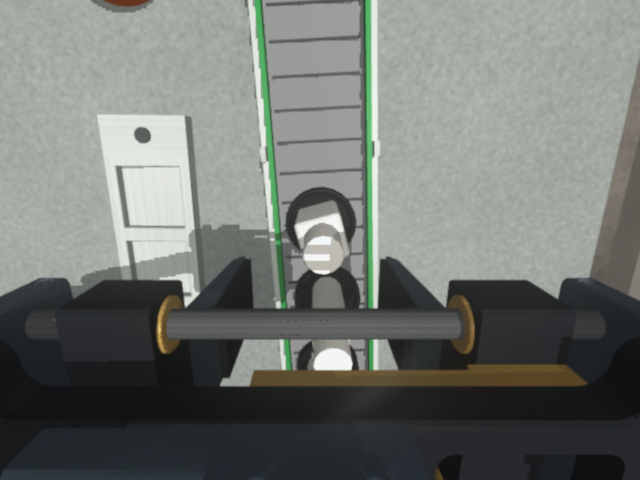

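The wrist view shows the square bottle's cap at about (323,253), centred between the fingers. The body is turned roughly 15–20°. Now down to grip.

>>> step_arm(plan=[-0.3,0.35,1,0,0,0,0,0,2.5,0,0,0,0,0,2.5,0,0,0,0,0,2,0,0,0,0,0,0.9,0,0,0], hand=7)

```text
time_s: 2.97
ee_pos: [629.3, 130.6, 135.5]
ee_rot: [-179.7, 0.1, 90.1]
force: [-1.1, 0.1, -0.4]
gripper_width: 69.8
gripper_force: 0.0
```

>>> step_arm(plan=[0,0,0,0,0,0,0,0,0,0,0,0,0,0,0,0,0,0,0,0,0,0,0,0,0,0,0,0,0,0], hand=2, newtons=25)

```text
time_s: 3.38
ee_pos: [632.6, 130.1, 140.4]
ee_rot: [179.8, -0.0, 90.0]
force: [0.5, 0.4, 0.8]
gripper_width: 39.6
gripper_force: 0.2
```

>>> step_arm(plan=[0,0,0,0,0,0,0,0,-0.5,0,0,0,0,0,-1,0,0,0,0,0,-2,0,0,0,0,0,-2,0,0,0])

```text
time_s: 3.8
ee_pos: [631.0, 129.7, 194.4]
ee_rot: [-179.8, 0.0, 90.0]
force: [-0.4, 0.5, -1.8]
gripper_width: 29.8
gripper_force: 24.8
```

```bash
cat >> h.py <<'E'
def look(z,cams=("scene",)):
    a=[]
    for i in range(4):
        p=viewer.grab_frame(cams[0]);s=sensors.state();a.append(np.r_[s["ee_pos"],s["force"],s["gripper_width"],s["gripper_force"]])
    a=np.array(a);print(s["time_s"],a.mean(0).round(1),a.std(0).round(1));return p
E
python3 - <<'E'
from h import *
p=look(0);c=p["img"][130:330,330:530];cv2.imwrite("pics/s2.png",cv2.resize(c,None,fx=3,fy=3)[:,:,::-1])
E
```

```text
4.0 [ 6.329e+02  1.301e+02  1.971e+02  4.000e-01  2.000e-01 -8.000e-01
  2.950e+01  2.480e+01] [0.8 0.2 2.1 0.6 0.6 1.8 0.2 0. ]
```

View pics/s2.png

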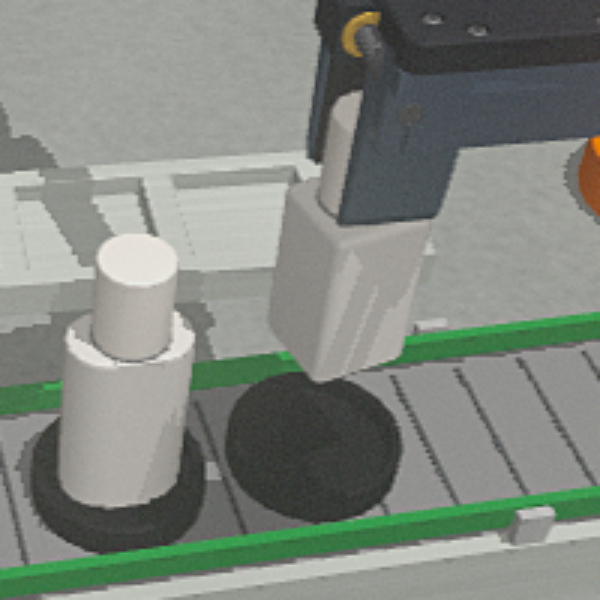

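The square bottle is held upright and its puck is empty. Carrying it down the lane to the −y pocket.

>>> step_arm(plan=[0,-3,0,0,0,0,0,-3.5,0,0,0,0,0,-3.5,0,0,0,0,-1,-3.5,0,0,0,0,-3,-2.5,0,0,0,0])

```text
time_s: 4.42
ee_pos: [467.8, 91.4, 192.1]
ee_rot: [-179.7, -0.1, 90.2]
force: [0.5, -0.5, -1.8]
gripper_width: 29.4
gripper_force: 25.0
```

>>> step_arm(plan=[-4,-1,0,0,0,0,-4,-1,0,0,0,0,-4,-0.55,0,0,0,0,-4,0,0,0,0,0,-3,0,0,0,0,0])

```text
time_s: 4.83
ee_pos: [444.6, -102.4, 192.9]
ee_rot: [-179.9, -0.0, 89.9]
force: [1.1, 1.2, -1.1]
gripper_width: 29.4
gripper_force: 25.0
```

>>> step_arm(plan=[0,0,1.5,0,0,0,0,0,2.5,0,0,0,0,0,2.5,0,0,0,0,0,0.5,0,0,0,0,0,0,0,0,0])

```text
time_s: 5.25
ee_pos: [444.2, -99.6, 121.7]
ee_rot: [-179.6, -0.1, 90.0]
force: [0.2, -0.3, -1.9]
gripper_width: 29.6
gripper_force: 25.0
```

```bash
python3 - <<'E'
from h import *
p=look(0);c=p["img"][140:300,160:320];cv2.imwrite("pics/s3.png",cv2.resize(c,None,fx=3,fy=3)[:,:,::-1])
E
```

```text
5.45 [ 4.467e+02 -1.001e+02  1.244e+02  3.000e-01 -2.000e-01 -9.000e-01
  2.960e+01  2.500e+01] [0.7 0.1 0.7 0.2 0.4 0.1 0.2 0. ]
```

View pics/s3.png

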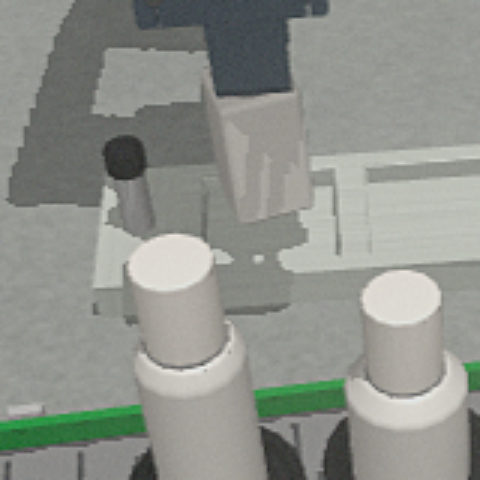

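The bottle is over the pocket beside the post, with its lower near corner at crop (250,218). Lowering gently.

>>> step_arm(plan=[0,0,1,0,0,0,0,0,0.6,0,0,0,0,0,0.3,0,0,0,0,0,0.1,0,0,0,0,0,0,0,0,0])

```text
time_s: 5.87
ee_pos: [446.5, -100.1, 104.0]
ee_rot: [180.0, -0.0, 90.0]
force: [-0.6, -0.4, -1.8]
gripper_width: 29.2
gripper_force: 25.0
```

>>> step_arm(plan=[0,0,0.1,0,0,0,0,0,0.1,0,0,0,0,0,0,0,0,0,0,0,0,0,0,0])

```text
time_s: 6.2
ee_pos: [446.5, -100.2, 102.0]
ee_rot: [180.0, -0.0, 90.0]
force: [-0.6, 0.4, -1.0]
gripper_width: 29.5
gripper_force: 25.0
```

>>> step_arm(plan=[0,0,0.1,0,0,0,0,0,0,0,0,0,0,0,0,0,0,0])

```text
time_s: 6.45
ee_pos: [446.4, -100.2, 100.9]
ee_rot: [-180.0, -0.0, 90.0]
force: [-0.1, -0.3, -1.4]
gripper_width: 29.4
gripper_force: 25.0
```

>>> step_arm(plan=[0,0,0.1,0,0,0,0,0,0,0,0,0])

```text
time_s: 6.62
ee_pos: [446.6, -100.2, 100.0]
ee_rot: [180.0, -0.0, 90.0]
force: [0.6, 0.1, -0.4]
gripper_width: 29.4
gripper_force: 25.0
```

>>> step_arm(plan=[0,0,0.1,0,0,0,0,0,0,0,0,0])

```text
time_s: 6.78
ee_pos: [446.8, -100.1, 99.9]
ee_rot: [179.9, -0.0, 90.0]
force: [-0.7, 1.4, 6.9]
gripper_width: 29.3
gripper_force: 25.0
```

>>> step_arm(plan=[0,0,0.1,0,0,0,0,0,0,0,0,0])

```text
time_s: 6.95
ee_pos: [447.2, -100.1, 99.7]
ee_rot: [179.9, -0.0, 90.0]
force: [-1.5, 1.2, 12.9]
gripper_width: 29.7
gripper_force: 25.0
```

>>> step_arm(plan=[0,0,-0.15,0,0,0,0,0,0,0,0,0,0,0,0,0,0,0,0,0,0,0,0,0], hand=6.5)

```text
time_s: 7.28
ee_pos: [446.3, -100.2, 99.2]
ee_rot: [-180.0, -0.0, 90.0]
force: [-0.2, 0.1, -0.2]
gripper_width: 53.3
gripper_force: 0.0
```

>>> step_arm(plan=[0,0,0,0,0,0,0,0,-1,0,0,0,0,0,-3.85,0,0,0,0,0,-4,0,0,0,0,0,-4,0,0,0])

```text
time_s: 7.7
ee_pos: [445.7, -100.0, 228.9]
ee_rot: [-179.9, -0.0, 90.0]
force: [0.8, -1.1, -0.4]
gripper_width: 65.0
gripper_force: 0.0
```

>>> step_arm(plan=[3,3.7,0,0,0,0,3,4,0,0,0,0,3,4,0,0,0,0,3,4,0,0,0,0,2.2,3.9,0,0,0,0])

```text
time_s: 8.12
ee_pos: [615.9, 23.4, 227.8]
ee_rot: [-180.0, -0.0, 90.0]
force: [0.7, 0.0, -1.1]
gripper_width: 64.9
gripper_force: 0.0
```

>>> step_arm(plan=[0,0.15,0,0,0,0,0,0,0,0,0,0,0,0,0,0,0,0])

```text
time_s: 8.37
ee_pos: [615.8, 21.3, 227.0]
ee_rot: [-179.9, 0.0, 90.0]
force: [-0.0, 0.4, 0.2]
gripper_width: 64.6
gripper_force: 0.0
```

```bash
python3 - <<'E'
from h import *
p=look(0);save(p,"s4")
p=viewer.grab_frame("top");save(p,"t4")
for n,z in (("oval",48),("squat",48),("tall",48),("square",8)):
  for d in viewer.pinpoint("bottle_"+n,p)[:1]:print(n,d,onz(p,d["location"],z))
p=viewer.grab_frame("wrist");save(p,"w4")
for n in ("oval","squat"):
  for d in viewer.pinpoint("bottle_"+n,p)[:1]:print(n,d,onz(p,d["location"],48))
E
```

```text
8.5667 [ 6.155e+02  2.070e+01  2.281e+02  3.000e-01 -3.000e-01  0.000e+00
  6.510e+01  0.000e+00] [0.1 0.1 0.4 0.1 0.2 0.5 0.1 0. ]
squat {'location': [388.6, 183.5], 'score': 0.74} [ 652.13472479 -125.23981693   48.        ]
tall {'location': [387.3, 183.5], 'score': 0.92} [ 652.17638427 -123.22154862   48.        ]
oval {'location': [340.1, 197.0], 'score': 0.84} [641.00491097  47.58031362  48.        ]
squat {'location': [339.8, 279.0], 'score': 0.66} [642.4332908  -42.57167638  48.        ]
```

View pics/s4.png

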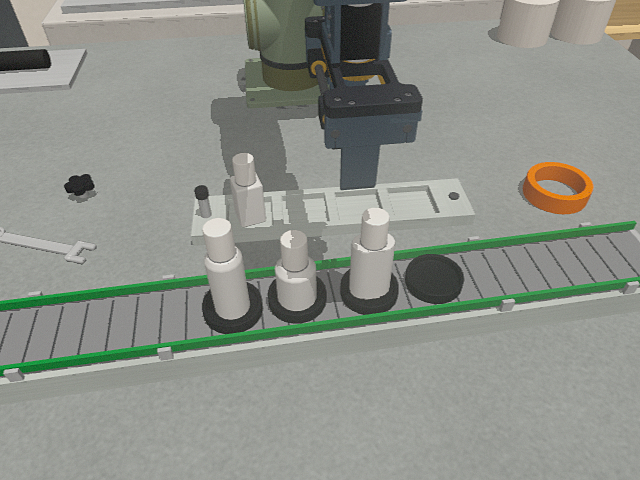

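View pics/w4.png

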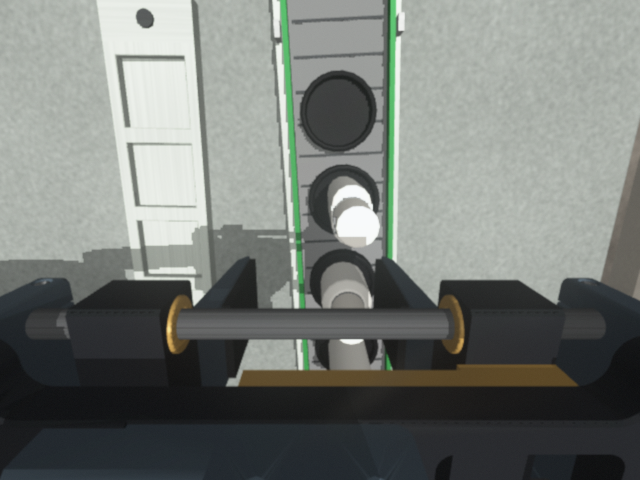

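The square bottle is upright in the pocket beside the post. The wrist view puts the oval's cap at (357,224). My last move rows exceeded the norm limit, so the arm is short at (615.5,20.7).

```bash
python3 - <<'E'
from h import *
p=viewer.grab_frame("wrist");print(p["position"]);print(onz(p,(357,224),168),onz(p,(338,112),56))
E
```

```text
[614.98984334  96.38939268 386.38122788]
[643.63284742  46.79471969 168.        ] [636.94325238 128.86048262  56.        ]
```

>>> step_arm(plan=[2.4,2.8,0,0,0,0,0,0,2.5,0,0,0,0,0,2.5,0,0,0,0,0,2,0,0,0,0,0,1,0,0,0])

```text
time_s: 9.43
ee_pos: [643.1, 45.6, 144.8]
ee_rot: [-179.7, 0.0, 90.0]
force: [-0.4, 0.6, 0.5]
gripper_width: 65.0
gripper_force: 0.0
```

>>> step_arm(plan=[0,0,0,0,0,0,0,0,0,0,0,0,0,0,0,0,0,0,0,0,0,0,0,0,0,0,0,0,0,0], hand=2, newtons=25)

```text
time_s: 9.85
ee_pos: [645.3, 45.5, 149.5]
ee_rot: [179.8, -0.0, 90.0]
force: [0.3, 0.5, -0.1]
gripper_width: 34.5
gripper_force: 0.0
```

>>> step_arm(plan=[0,0,0,0,0,0,0,0,0,0,0,0,0,0,0,0,0,0,0,0,0,0,0,0])

```text
time_s: 10.18
ee_pos: [645.1, 45.5, 149.1]
ee_rot: [179.9, -0.0, 90.0]
force: [-0.9, 0.4, 6.1]
gripper_width: 29.5
gripper_force: 25.0
```

>>> step_arm(plan=[0,0,-0.5,0,0,0,0,0,-1,0,0,0,0,0,-1.5,0,0,0,0,0,-1.5,0,0,0,0,0,-1,0,0,0])

```text
time_s: 10.6
ee_pos: [644.9, 45.6, 204.5]
ee_rot: [179.9, -0.0, 90.0]
force: [0.4, 0.1, -1.8]
gripper_width: 29.6
gripper_force: 25.0
```

>>> step_arm(plan=[0,-4,0,0,0,0,0,-4,0,0,0,0,0,-4,0,0,0,0,-2,-3.5,0,0,0,0,-2.45,-3,0,0,0,0])

```text
time_s: 11.02
ee_pos: [456.6, 1.7, 202.8]
ee_rot: [-179.9, -0.0, 90.2]
force: [-1.2, -0.7, -1.4]
gripper_width: 29.3
gripper_force: 25.0
```

>>> step_arm(plan=[-2,-1.15,0,0,0,0,0,0,2.5,0,0,0,0,0,3,0,0,0,0,0,2.5,0,0,0,0,0,0.6,0,0,0])

```text
time_s: 11.43
ee_pos: [445.2, -19.0, 114.1]
ee_rot: [-179.6, -0.0, 90.0]
force: [-0.5, 0.9, -3.0]
gripper_width: 29.6
gripper_force: 25.0
```

>>> step_arm(plan=[0,0,0.3,0,0,0,0,0,0.2,0,0,0,0,0,0,0,0,0,0,0,0,0,0,0])

```text
time_s: 11.77
ee_pos: [449.2, -18.9, 113.1]
ee_rot: [179.8, 0.0, 90.0]
force: [0.7, 0.7, -1.9]
gripper_width: 29.0
gripper_force: 25.0
```

>>> step_arm(plan=[0,0,0.1,0,0,0,0,0,0.1,0,0,0,0,0,0,0,0,0,0,0,0,0,0,0])

```text
time_s: 12.1
ee_pos: [448.1, -18.9, 110.1]
ee_rot: [180.0, -0.0, 90.0]
force: [0.4, -0.3, -1.4]
gripper_width: 29.6
gripper_force: 25.0
```

>>> step_arm(plan=[0,0,0.1,0,0,0,0,0,0,0,0,0,0,0,0,0,0,0])

```text
time_s: 12.35
ee_pos: [448.4, -19.0, 109.2]
ee_rot: [180.0, -0.0, 90.0]
force: [0.1, 0.6, 2.3]
gripper_width: 29.9
gripper_force: 25.0
```

>>> step_arm(plan=[0,0,0.1,0,0,0,0,0,0,0,0,0,0,0,0,0,0,0])

```text
time_s: 12.6
ee_pos: [448.5, -19.0, 109.2]
ee_rot: [179.9, -0.0, 90.0]
force: [-2.3, -0.0, 9.9]
gripper_width: 29.3
gripper_force: 25.0
```

>>> step_arm(plan=[0,0,0.05,0,0,0,0,0,0,0,0,0,0,0,0,0,0,0])

```text
time_s: 12.85
ee_pos: [448.6, -19.0, 109.2]
ee_rot: [179.9, 0.0, 90.0]
force: [-2.7, 0.7, 12.9]
gripper_width: 29.7
gripper_force: 25.0
```

>>> step_arm(plan=[0,0,-0.1,0,0,0,0,0,0,0,0,0,0,0,0,0,0,0,0,0,0,0,0,0,0,0,0,0,0,0], hand=6.5)

```text
time_s: 13.27
ee_pos: [448.0, -18.9, 108.2]
ee_rot: [-180.0, -0.0, 90.0]
force: [0.7, 1.4, 0.3]
gripper_width: 60.1
gripper_force: 0.0
```

>>> step_arm(plan=[0,0,-1,0,0,0,0,0,-2.9,0,0,0,0,0,-4,0,0,0,0,0,-4,0,0,0,0,0,0,0,0,0])

```text
time_s: 13.68
ee_pos: [452.4, -19.2, 234.5]
ee_rot: [179.2, 0.0, 90.0]
force: [0.8, 1.1, -0.3]
gripper_width: 64.9
gripper_force: 0.0
```

>>> step_arm(plan=[0,3,0,0,0,0,0,4,0,0,0,0,0,4,0,0,0,0,0,3.5,0,0,0,0,0,3,0,0,0,0])

```text
time_s: 14.1
ee_pos: [625.3, -18.9, 226.6]
ee_rot: [180.0, -0.0, 90.0]
force: [0.6, 0.1, 0.4]
gripper_width: 65.1
gripper_force: 0.0
```

>>> step_arm(plan=[-2.7,2,0,0,0,0,0,0,0,0,0,0,0,0,0,0,0,0])

```text
time_s: 14.35
ee_pos: [643.5, -46.8, 225.8]
ee_rot: [-179.9, -0.0, 89.9]
force: [0.2, 0.1, 0.1]
gripper_width: 64.9
gripper_force: 0.0
```

```bash
python3 - <<'E'
from h import *
p=look(0);save(p,"s5")
p=viewer.grab_frame("wrist");save(p,"w5");c=p["img"][180:300,260:420];print(p["position"])
for n in ("squat","tall"):
  for d in viewer.pinpoint("bottle_"+n,p)[:1]:print(n,d,onz(p,d["location"],48))
E
```

```text
14.55 [ 6.423e+02 -4.570e+01  2.270e+02 -2.000e-01 -4.000e-01 -2.000e-01
  6.500e+01  0.000e+00] [0.2 0.3 0.5 0.7 0.2 0.6 0.1 0. ]
[640.73183896  29.51746174 385.90541678]
squat {'location': [315.0, 219.1], 'score': 0.92} [640.97926997 -41.87206177  48.        ]
tall {'location': [323.7, 289.8], 'score': 0.88} [ 650.62610256 -121.51793345   48.        ]
```

View pics/s5.png

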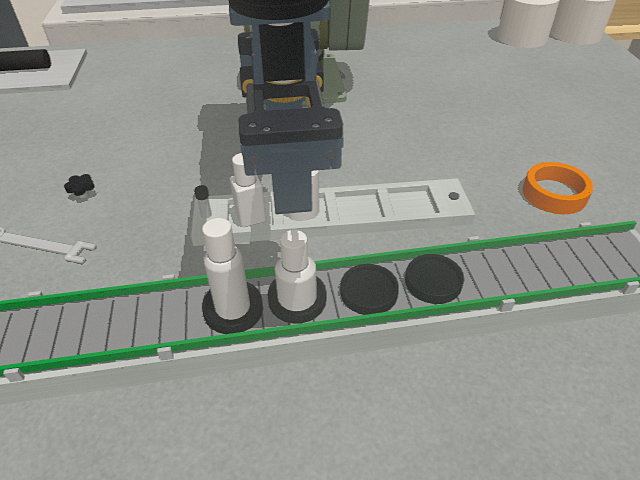

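View pics/w5.png

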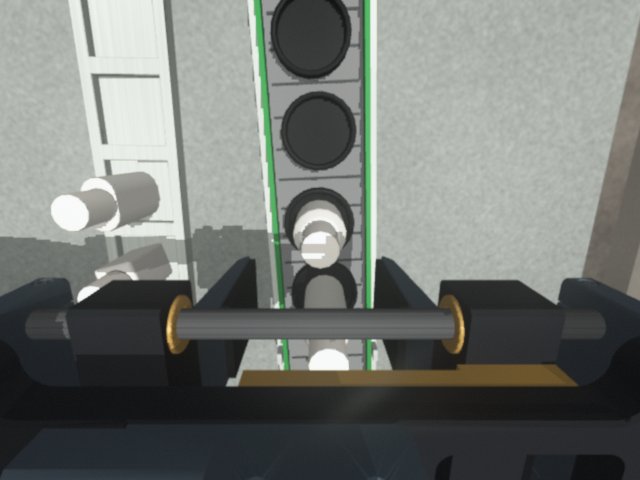

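Squat's cap is at (320,248) in the wrist view. The oval is standing in pocket 2. Gripping squat.

>>> step_arm(plan=[0.2,-0.1,2,0,0,0,0,0,3,0,0,0,0,0,2.5,0,0,0,0,0,1.6,0,0,0,0,0,1,0,0,0])

```text
time_s: 15.12
ee_pos: [640.6, -43.5, 124.4]
ee_rot: [-179.8, -0.0, 90.0]
force: [0.0, -0.3, -0.3]
gripper_width: 64.8
gripper_force: 0.0
```

>>> step_arm(plan=[0,0,0,0,0,0,0,0,0,0,0,0,0,0,0,0,0,0,0,0,0,0,0,0,0,0,0,0,0,0], hand=2, newtons=25)

```text
time_s: 15.53
ee_pos: [642.8, -44.0, 127.8]
ee_rot: [179.8, 0.0, 90.0]
force: [1.1, 0.2, 1.0]
gripper_width: 34.3
gripper_force: 0.3
```

>>> step_arm(plan=[0,0,0,0,0,0,0,0,0,0,0,0,0,0,0,0,0,0,0,0,0,0,0,0])

```text
time_s: 15.87
ee_pos: [642.9, -44.0, 127.5]
ee_rot: [179.9, 0.0, 90.0]
force: [1.0, 0.4, 5.6]
gripper_width: 29.8
gripper_force: 25.0
```

>>> step_arm(plan=[0,0,-0.5,0,0,0,0,0,-1,0,0,0,0,0,-1.5,0,0,0,0,0,-1.5,0,0,0,0,0,-1,0,0,0])

```text
time_s: 16.28
ee_pos: [642.1, -44.0, 182.9]
ee_rot: [180.0, -0.0, 90.0]
force: [0.6, -0.8, -1.4]
gripper_width: 29.8
gripper_force: 24.9
```

>>> step_arm(plan=[1,-3.5,0,0,0,0,2,-3.5,0,0,0,0,3,-2.8,0,0,0,0,3,-2.8,0,0,0,0,1.8,-3.5,0,0,0,0])

```text
time_s: 16.7
ee_pos: [480.2, 65.9, 181.6]
ee_rot: [180.0, -0.1, 90.0]
force: [0.6, 0.6, -2.0]
gripper_width: 29.4
gripper_force: 24.9
```

>>> step_arm(plan=[0,-3.2,0,0,0,0,0,0,2.5,0,0,0,0,0,3,0,0,0,0,0,2.5,0,0,0,0,0,0.8,0,0,0])

```text
time_s: 17.12
ee_pos: [446.3, 63.8, 90.9]
ee_rot: [-179.6, 0.0, 90.0]
force: [-1.5, -0.2, -2.2]
gripper_width: 29.6
gripper_force: 24.9
```

>>> step_arm(plan=[0,0,0.3,0,0,0,0,0,0.1,0,0,0,0,0,0,0,0,0,0,0,0,0,0,0,0,0,0,0,0,0])

```text
time_s: 17.53
ee_pos: [450.0, 64.1, 90.5]
ee_rot: [179.9, -0.0, 90.0]
force: [-0.3, -0.5, -1.7]
gripper_width: 29.6
gripper_force: 24.9
```

>>> step_arm(plan=[0,0,0.1,0,0,0,0,0,0,0,0,0,0,0,0,0,0,0])

```text
time_s: 17.78
ee_pos: [449.2, 64.0, 88.7]
ee_rot: [180.0, -0.0, 90.0]
force: [-0.3, -0.3, -1.8]
gripper_width: 29.7
gripper_force: 24.9
```

>>> step_arm(plan=[0,0,0.1,0,0,0,0,0,0,0,0,0,0,0,0,0,0,0])

```text
time_s: 18.03
ee_pos: [449.2, 64.1, 87.5]
ee_rot: [180.0, -0.0, 90.0]
force: [0.5, 0.4, -1.0]
gripper_width: 29.2
gripper_force: 25.0
```

>>> step_arm(plan=[0,0,0.1,0,0,0,0,0,0,0,0,0,0,0,0,0,0,0])

```text
time_s: 18.28
ee_pos: [449.7, 64.1, 87.2]
ee_rot: [179.9, -0.0, 90.0]
force: [-0.7, -0.1, 5.8]
gripper_width: 29.1
gripper_force: 25.0
```

>>> step_arm(plan=[0,0,0.05,0,0,0,0,0,0,0,0,0,0,0,0,0,0,0])

```text
time_s: 18.53
ee_pos: [449.8, 64.1, 87.2]
ee_rot: [179.9, -0.0, 90.0]
force: [-0.5, -0.7, 8.8]
gripper_width: 29.6
gripper_force: 25.0
```

>>> step_arm(plan=[0,0,-0.1,0,0,0,0,0,0,0,0,0,0,0,0,0,0,0,0,0,0,0,0,0,0,0,0,0,0,0], hand=6.5)

```text
time_s: 18.95
ee_pos: [449.0, 64.0, 86.8]
ee_rot: [-180.0, -0.0, 90.0]
force: [0.1, 0.9, 0.9]
gripper_width: 60.0
gripper_force: 0.0
```

>>> step_arm(plan=[0,0,-1,0,0,0,0,0,-3,0,0,0,0,0,-4,0,0,0,0,0,-4,0,0,0,0,0,-2.2,0,0,0])

```text
time_s: 19.37
ee_pos: [450.5, 64.2, 233.0]
ee_rot: [179.7, -0.0, 90.0]
force: [1.2, 0.2, 0.6]
gripper_width: 65.1
gripper_force: 0.0
```

>>> step_arm(plan=[-2.6,2.8,0,0,0,0,-2.6,2.8,0,0,0,0,-2.6,2.8,0,0,0,0,-2.6,2.8,0,0,0,0,-2.6,2.8,0,0,0,0])

```text
time_s: 19.78
ee_pos: [590.0, -67.3, 228.7]
ee_rot: [-180.0, -0.0, 90.0]
force: [0.5, 0.8, -0.4]
gripper_width: 64.9
gripper_force: 0.0
```

>>> step_arm(plan=[-2.6,2.8,0,0,0,0,-2.6,2.8,0,0,0,0,-0.5,0.5,0,0,0,0,0,0,0,0,0,0,0,0,0,0,0,0])

```text
time_s: 20.2
ee_pos: [649.4, -122.7, 228.0]
ee_rot: [-179.9, -0.1, 90.0]
force: [-0.2, 0.5, 0.6]
gripper_width: 65.0
gripper_force: 0.0
```

```bash
python3 - <<'E'
from h import *
p=look(0);save(p,"s6")
p=viewer.grab_frame("wrist");save(p,"w6");print(p["position"])
for n in ("tall",):
  for d in viewer.pinpoint("bottle_"+n,p)[:1]:print(n,d,onz(p,d["location"],48))
E
```

```text
20.4 [ 6.491e+02 -1.218e+02  2.291e+02  0.000e+00 -1.000e-01 -5.000e-01
  6.490e+01  0.000e+00] [0.1 0.2 0.4 0.8 0.5 0.4 0.1 0. ]
[647.61943888 -46.79533461 387.83159936]
tall {'location': [319.3, 224.8], 'score': 0.62} [ 652.61860114 -124.74115547   48.        ]
```

View pics/w6.png

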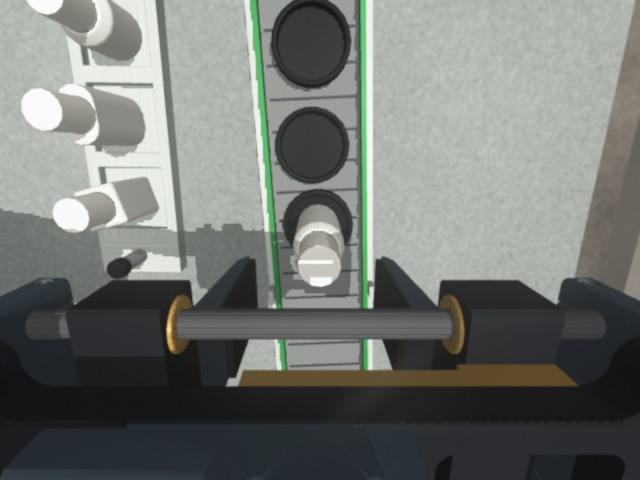

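Tall's cap is at (320,263), centred between the fingers. The squat, oval and square bottles stand in the rack. Gripping tall.

>>> step_arm(plan=[-0.15,0.1,1.5,0,0,0,0,0,2,0,0,0,0,0,2,0,0,0,0,0,1,0,0,0,0,0,0.5,0,0,0])

```text
time_s: 20.92
ee_pos: [650.0, -123.8, 157.4]
ee_rot: [-179.8, -0.0, 90.0]
force: [-0.4, 0.0, 0.7]
gripper_width: 64.7
gripper_force: 0.0
```

>>> step_arm(plan=[0,0,0,0,0,0,0,0,0,0,0,0,0,0,0,0,0,0,0,0,0,0,0,0,0,0,0,0,0,0], hand=2, newtons=25)

```text
time_s: 21.33
ee_pos: [651.5, -124.6, 160.0]
ee_rot: [179.9, 0.0, 90.0]
force: [-0.9, 0.2, -0.1]
gripper_width: 34.3
gripper_force: 0.0
```

>>> step_arm(plan=[0,0,0,0,0,0,0,0,0,0,0,0,0,0,0,0,0,0,0,0,0,0,0,0])

```text
time_s: 21.67
ee_pos: [651.5, -124.6, 159.7]
ee_rot: [179.9, 0.0, 90.0]
force: [-0.2, -1.0, 4.3]
gripper_width: 29.8
gripper_force: 25.0
```

>>> step_arm(plan=[0,0,-0.5,0,0,0,0,0,-1,0,0,0,0,0,-1.5,0,0,0,0,0,-1.5,0,0,0,0,0,-1,0,0,0])

```text
time_s: 22.08
ee_pos: [651.3, -124.5, 215.6]
ee_rot: [179.9, 0.0, 90.0]
force: [-0.0, -0.7, -1.6]
gripper_width: 29.5
gripper_force: 25.0
```

>>> step_arm(plan=[3,-2.5,0,0,0,0,3.3,-2.5,0,0,0,0,3.3,-2.5,0,0,0,0,3.5,-1.5,0,0,0,0,3.5,-0.5,0,0,0,0])

```text
time_s: 22.5
ee_pos: [553.0, 42.5, 214.4]
ee_rot: [-179.9, 0.0, 89.9]
force: [0.7, 0.0, -1.3]
gripper_width: 29.5
gripper_force: 25.0
```

>>> step_arm(plan=[3.5,-2,0,0,0,0,3.5,-2,0,0,0,0,3.7,-1.5,0,0,0,0,0,-3,0,0,0,0,0,-2.1,0,0,0,0])

```text
time_s: 22.92
ee_pos: [447.7, 150.1, 213.9]
ee_rot: [-179.9, 0.0, 90.2]
force: [-0.3, -0.5, -1.6]
gripper_width: 29.6
gripper_force: 25.0
```

>>> step_arm(plan=[0,0,2,0,0,0,0,0,2.5,0,0,0,0,0,2.5,0,0,0,0,0,1.5,0,0,0,0,0,0.4,0,0,0])

```text
time_s: 23.33
ee_pos: [448.1, 148.0, 122.8]
ee_rot: [-179.7, 0.1, 90.0]
force: [-0.3, -1.1, -1.5]
gripper_width: 29.5
gripper_force: 25.0
```

>>> step_arm(plan=[0,0,0.2,0,0,0,0,0,0.2,0,0,0,0,0,0,0,0,0,0,0,0,0,0,0,0,0,0,0,0,0])

```text
time_s: 23.75
ee_pos: [450.7, 148.7, 121.8]
ee_rot: [179.9, -0.0, 90.0]
force: [-0.4, -0.4, -1.5]
gripper_width: 29.4
gripper_force: 25.0
```

>>> step_arm(plan=[0,0,0.1,0,0,0,0,0,0,0,0,0,0,0,0,0,0,0])

```text
time_s: 24.0
ee_pos: [450.1, 148.5, 120.1]
ee_rot: [180.0, -0.0, 90.0]
force: [-0.6, 1.1, -1.2]
gripper_width: 29.3
gripper_force: 25.0
```

>>> step_arm(plan=[0,0,0.1,0,0,0,0,0,0,0,0,0,0,0,0,0,0,0])

```text
time_s: 24.25
ee_pos: [450.4, 148.8, 119.8]
ee_rot: [179.9, -0.0, 90.0]
force: [-1.3, 0.1, 5.5]
gripper_width: 29.4
gripper_force: 25.0
```

>>> step_arm(plan=[0,0,0.1,0,0,0,0,0,0,0,0,0,0,0,0,0,0,0])

```text
time_s: 24.5
ee_pos: [450.7, 149.0, 119.6]
ee_rot: [179.9, -0.1, 90.0]
force: [-2.3, 1.9, 11.8]
gripper_width: 29.7
gripper_force: 25.0
```

>>> step_arm(plan=[0,0,0.05,0,0,0,0,0,0,0,0,0,0,0,0,0,0,0])

```text
time_s: 24.75
ee_pos: [450.8, 149.1, 119.6]
ee_rot: [179.9, -0.1, 90.0]
force: [-3.0, 1.8, 14.6]
gripper_width: 29.5
gripper_force: 25.0
```

Contact came at 119.7, as predicted. Releasing, rising and backing away.

>>> step_arm(plan=[0,0,-0.15,0,0,0,0,0,0,0,0,0,0,0,0,0,0,0,0,0,0,0,0,0,0,0,0,0,0,0], hand=6.5)

```text
time_s: 25.17
ee_pos: [449.9, 148.5, 118.6]
ee_rot: [-180.0, 0.0, 90.0]
force: [0.3, 0.3, -0.0]
gripper_width: 59.8
gripper_force: 0.0
```

>>> step_arm(plan=[0,0,-1,0,0,0,0,0,-3,0,0,0,0,0,-4,0,0,0,0,0,-4,0,0,0,0,0,0,0,0,0])

```text
time_s: 25.58
ee_pos: [454.1, 149.8, 246.2]
ee_rot: [179.2, -0.3, 90.0]
force: [1.6, -0.3, 0.3]
gripper_width: 64.9
gripper_force: 0.0
```

>>> step_arm(plan=[4,0,0,0,0,0,4,0,0,0,0,0,4,0,0,0,0,0,4,0,0,0,0,0,3,0,0,0,0,0])

```text
time_s: 26.0
ee_pos: [449.8, 341.4, 238.4]
ee_rot: [-180.0, -0.0, 90.1]
force: [0.6, 0.5, 0.5]
gripper_width: 64.8
gripper_force: 0.0
```

```bash
python3 - <<'E'
from h import *
p=look(0);c=p["img"][110:260,180:480];cv2.imwrite("pics/s7.png",cv2.resize(c,None,fx=2.6,fy=2.6)[:,:,::-1])
p=viewer.grab_frame("top");save(p,"t7")
E
```

```text
26.2 [ 4.498e+02  3.419e+02  2.379e+02  6.000e-01  5.000e-01 -4.000e-01
  6.510e+01  0.000e+00] [0.1 2.8 0.1 0.8 2.4 0.5 0.1 0. ]
```

View pics/s7.png

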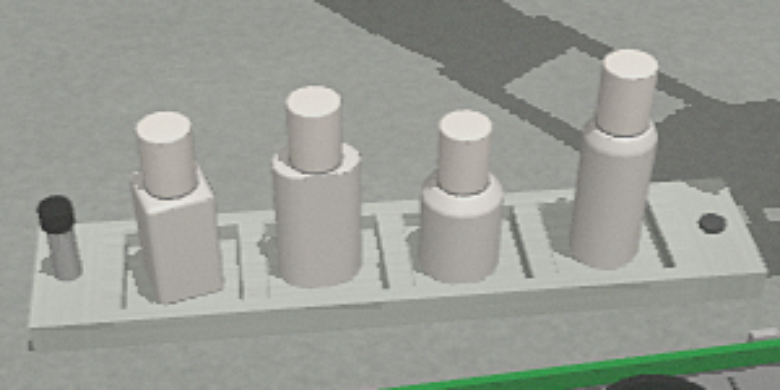

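View pics/t7.png

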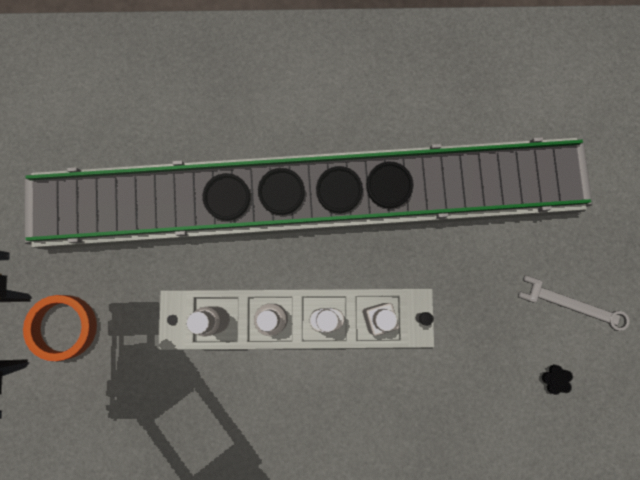

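All four bottles stand upright inside their pockets. From the post they run square, oval, squat, tall, and the pucks are empty. The gripper is clear of everything.

```bash
python3 -c "
from workcell import env;print(env.job_done())"
```

```text
the job is handed in; nothing more can be done
None
```

The job is handed in: all four bottles stand upright in the rack pockets, in order from the post square, oval, squat, tall, finished at about 26 s.

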